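# Load the test carrier into the reader's pocket

### The arm

A 6-joint arm with a two-finger parallel gripper is mounted at the origin on the work surface. World frame = base frame: x ahead of the robot, y to its left, z up, the work surface at z = 0. Lengths are in m, angles in rad, forces in N, time in s.
With the tool pointing down it reaches from about 0.325 to 0.85 m from the base axis. Payload 4.4 kg.
Tool frame: the origin (TCP) lies at the very end of the fingers, on their centre line; the grasp point (between the pads) lies 19 mm behind it (env.grasp_offset is the distance from the TCP to the grasp point, in m); z points along the fingers, y is the direction in which the jaws open and shut (so a half turn about z gives the same grasp; the last joint's range is limited). The gripper opens to 94 mm and grips with 3 to 60 N. Pads are 16 mm wide; open, the fingers measure 119 mm over their backs; the gripper's body (75 mm by 177 mm) begins 78 mm behind the grasp point.
Start: joints at [1.127, 0.207, 1.542, -0, 1.393, -0.15], TCP at [0.166, 0.551, 0.171] pointing down, gripper open.
Joint ranges: [-2.73, 2.73], [-0.86, 2.22], [0.23, 2.46], [-1.11, 4.25], [0.08, 2.63], [-2.82, 2.82]. Speed limits (rad/s): [2.79, 2.79, 3.14, 3.14, 3.14, 3.14].

### API

Orientations are given as a 3x3 rotation matrix whose columns are the frame's x, y, z axes.
In Python, from workcell import env gives the robot as it stands.
- The arm moves only by the tool arm_command, never from a script. Its argument "targets" is a list of rows, each a list of 6 numbers: the shift along the tool's x, y, z in units of 50 mm (1.0 is 50 mm), then the turn, a rotation vector about the tool's x, y, z in units of 6 degrees (1.0 is 6 degrees). A call has 1 to 5 rows; each row shifts and turns the commanded pose from where the row before left it, along the tool's axes as they then stand; what a row does not reach is not made up. A row lasts 1/8 s, in which the tool goes at most 62.5 mm and 10.7 degrees, less where a joint would pass 70% of its speed; a pose out of reach is approached as far as the arm can. A call is refused whole if a number of a shift passes 1 or a number of a turn 1, either way. A call with a gripper value outside its range is refused whole. "grip" is the finger opening in mm, from 0 to 94, set as the call begins (left out, the last holds). The fingers move at their own pace and stop on an object; "newtons" is the grip in N (left out, the last holds). Time passes only in rows, so rows that do not move let the fingers close. It gives the time, the measured TCP pose, the force and the opening at its end, in the units of the state.
- env.get_obs(): the state, without advancing time (a new reading comes with each control period).
- env.get_image(name): name is "side" or "top"; returns a dict with "pixels" (384x512x3 uint8, red, green, blue), "fx", "fy", "cx", "cy" (pixels), "extrinsics" (4x4, takes a point from world to camera coordinates). Camera axes: x right, y up, looking along -z (the intrinsics and any distortion apply to the point x, -y, -z); pixel columns grow to the right and rows downward; lengths in m; the calibration is good to about 2 mm. A picture is of the moment at which its call begins. There is no depth.
- env.hand_in(): hands the job in, once; it reports no verdict.
The state is a dict: "clock": time; "qpos": joint angles; "joint_vel": joint speeds; "tau": joint torques, N m; "tool_pos": TCP position; "eef_rot": TCP orientation; "wrist_force": force on the tool from outside, world axes, zero at the start; "ft_torque": the same for the moment, N m; "width": opening from 0.0 (shut) to 1.0 (fully open).
Only numpy, scipy, OpenCV 4.12 (cv2) and the standard library are available. Lean on these libraries where they do the work, as an engineer would, in place of code of your own. Each camera call takes 0.05 s, during which the arm holds its last target.

### The job

Load the grey test carrier into the white reader: set it flat on the open end of the reader's aluminium deck, between the blue rails with its orange handle at the rear, then slide it along the deck under the white scan bar until it drops into the pocket and lies fully down and level, and let go. Work by feel and gently, never forcing the carrier against the reader with more than 40 N, and leave the specimen jars standing where they are.

Things in the scene. Friction and masses are not known exactly. Their poses are not given: they have to be found in the camera images.
- carrier_plate (a point): Centre of the plate of the loose test carrier (0.14 to 0.28 kg), 4 mm above its underside: grey plate 150 (x) x 80 (y) x 8 (z) mm, four white test strips across its front half (tops 13 mm above the underside). +x is its leading end, z up. Starts flat on the bench, +x within 20 degrees of the robot's left (world +y). Leading end goes into the reader first.
- carrier_handle (a point): Grip point on the carrier's orange handle, same axes as carrier_plate: 60 mm behind (-x) the plate's centre, 36 mm above the underside. An upright slab 14 mm thick (x), 50 mm wide (y), from the plate's top (8 mm above the underside) up to 53 mm above the underside. Grip it from above across the 14 mm. The carrier's weight lies ahead of it.
- reader: Fixed white reader, origin on the bench under it; +x is the sliding direction (within 12 degrees of world +y), z up. Aluminium deck, top 50 mm above the bench, from its open end at about x = -0.21. A blue rail on each side: inner faces at y = -0.044 and +0.044, tops 8 mm above the deck. White housing 109 mm high at x = 0.18 to 0.27.
- deck_open_end (a point): Point on the deck's top, on the middle line, 110 mm behind (-x) the reader's origin; axes as the reader's. With the carrier's centre over it the whole carrier lies on the deck, clear of the pocket.
- pocket_mid_range (a point): Middle of where the pocket's centre may be, on its floor: x = 0.07 from the reader's origin, axes as the reader's. The pocket's true centre is up to 20 mm off it along x either way, not measured: feel for it. Pocket: a black-floored gap in the deck, 153 mm long, 6 mm deep (floor 44 mm above the bench), upright end walls, as wide as between the rails. It stays put.
- scan_bar (a point): Middle of the underside of the white scan bar that crosses over the deck, 25 mm above it; bar 35 mm along x, 22 mm thick, on posts outside the rails. The carrier's leading end goes under it; with the carrier seated, the handle's centre stays at least 70 mm before the bar.
- jar0_mid (a point): Grey-capped specimen jar, 56 mm across and 72 mm high; point half-way up. Leave it alone.
- jar1_mid (a point): Another such specimen jar, point half-way up. Leave it alone.
- jar2_mid (a point): Another such specimen jar, point half-way up. Leave it alone.
Mind the look-alikes: they are no part of the job. Leave any brown or turquoise look-alike of the part that bears carrier_plate alone.

How it is judged:
By the outcome, as a careful person would: the job done as asked, in the order asked, and still so for the second after the job is handed in, with the robot touching nothing.
It also fails if it takes over 72 s, if anything falls off the work surface, if the arm or the gripper's body presses on something with over 40 N, if the wrist force passes 120 N, or if a joint passes its speed limit or range.

## Working session

There is one attempt and no reset: what is moved stays moved. The work goes in short steps, Python scripts to look and compute and a tool call to move; the robot and the scene stay as the last step left them, time stands still between calls to the robot, and variables do not carry over. Pictures are saved under pics/ and viewed, and the job is handed in when it is done.

Besides the shell and the picture viewer there is one more tool, called in YAML: its name, and indented under it one key for each argument. arm_command: Moves the arm, as the interface text tells. Its arguments: {"type":"object","properties":{"targets":{"type":"array","items":{"type":"array","items":{"type":"number"}}},"grip":{"type":"number"},"newtons":{"type":"number"}},"required":["targets"]}

```bash
mkdir -p pics; ls; cat > h.py <<'E'
import numpy as np, cv2
from workcell import env
def shot(n,tag):
    im=env.get_image(n); p=np.asarray(im["pixels"]); cv2.imwrite(f"pics/{tag}.png",p[:,:,::-1]); 
    np.savez(f"pics/{tag}.npz",**{k:np.asarray(v) for k,v in im.items() if v is not None and k!='name'}); return im
def ray(im,u,v):
    E=np.asarray(im["extrinsics"]);R=E[:3,:3];t=E[:3,3]
    d=np.array([(u-im["cx"])/im["fx"],-(v-im["cy"])/im["fy"],-1.0])
    return -R.T@t, R.T@d
def atz(im,u,v,z):
    o,d=ray(im,u,v); return o+d*(z-o[2])/d[2]
def proj(im,P):
    E=np.asarray(im["extrinsics"]);c=E[:3,:3]@np.asarray(P,float)+E[:3,3]
    return np.array([im["cx"]+im["fx"]*c[0]/-c[2], im["cy"]+im["fy"]*c[1]/c[2]])
E
python3 - <<'E'
from h import *
for n in("side","top"):
    im=shot(n,n+"0"); print(n,[k for k in im],im["fx"],im["fy"],im["cx"],im["cy"]); print(np.round(im["extrinsics"],3).tolist())
    if "distortion" in im: print(im["distortion"])
o=env.get_obs(); print({k:np.round(v,3).tolist() for k,v in o.items()})
E
```

```text
pics
side ['pixels', 'fx', 'fy', 'cx', 'cy', 'extrinsics'] 413.44602906019327 413.44602906019327 251.9078647938004 193.69106161072256
[[0.992, -0.127, 0.016, -0.545], [0.089, 0.772, 0.629, -0.034], [-0.092, -0.622, 0.777, -1.206], [0.0, 0.0, 0.0, 1.0]]
top ['pixels', 'fx', 'fy', 'cx', 'cy', 'extrinsics'] 423.65224180442806 423.65224180442806 267.77018466794345 188.36825398160906
[[-0.012, -1.0, -0.016, -0.045], [0.986, -0.015, 0.167, -0.527], [-0.168, -0.013, 0.986, -0.867], [0.0, 0.0, 0.0, 1.0]]
{'clock': 0.1, 'qpos': [1.127, 0.207, 1.543, 0.0, 1.394, -0.151], 'joint_vel': [0.0, -0.002, -0.004, -0.001, -0.001, -0.001], 'tau': [-0.001, -37.186, -28.23, 0.07, 0.031, -0.0], 'tool_pos': [0.166, 0.55, 0.17], 'eef_rot': [[-0.957, 0.289, -0.001], [0.289, 0.957, -0.002], [0.0, -0.002, -1.0]], 'wrist_force': [0.515, -0.085, 0.087], 'ft_torque': [-0.04, 0.052, -0.013], 'width': 1.0}
```

View pics/side0.png

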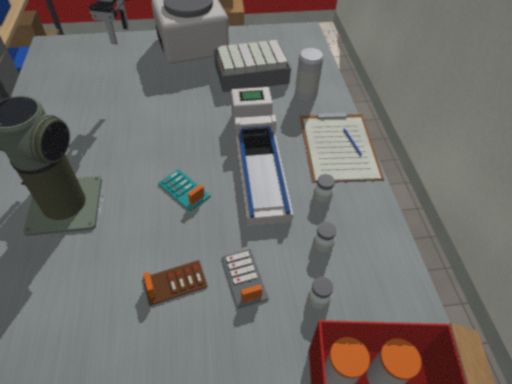

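View pics/top0.png

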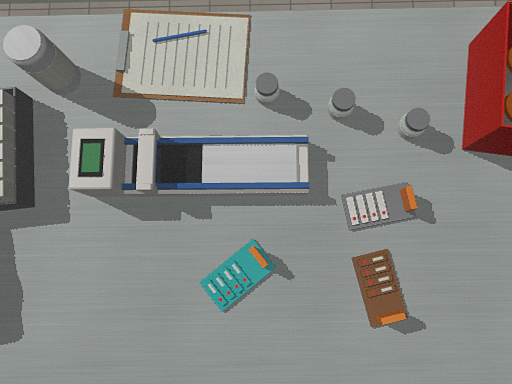

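Three candidates in the top view: grey with orange handle (380,206), turquoise (237,275), brown (380,290). The grey one matches the description, because it is grey with white strips and its leading end points to the left in the image (+y). I'll confirm in an enlarged crop.

```bash
python3 - <<'E'
import cv2
t=cv2.imread("pics/top0.png"); s=cv2.imread("pics/side0.png")
cv2.imwrite("pics/c1.png",cv2.resize(t[170:240,330:430],None,fx=8,fy=8,interpolation=cv2.INTER_CUBIC))
cv2.imwrite("pics/c2.png",cv2.resize(t[115:205,110:320],None,fx=3.8,fy=3.8,interpolation=cv2.INTER_CUBIC))
cv2.imwrite("pics/c3.png",cv2.resize(s[80:315,200:300],None,fx=2.5,fy=2.5,interpolation=cv2.INTER_CUBIC))
E
```

```text
(no output)
```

View pics/c1.png

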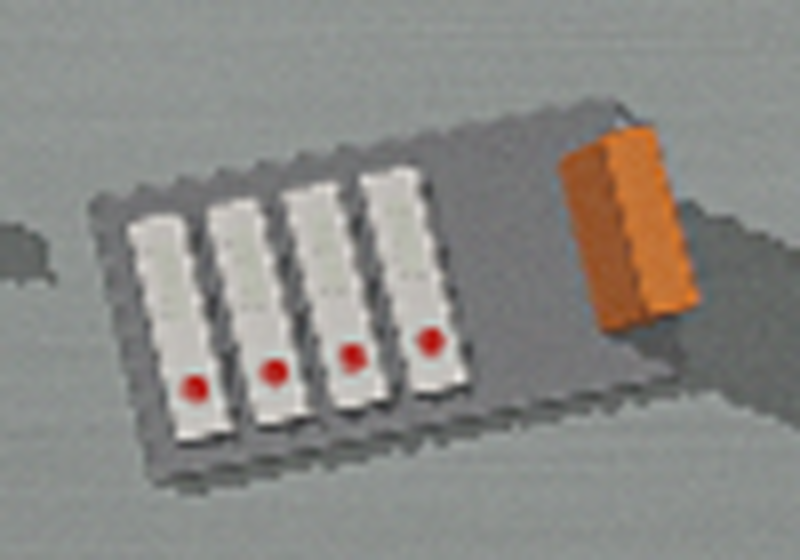

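View pics/c2.png

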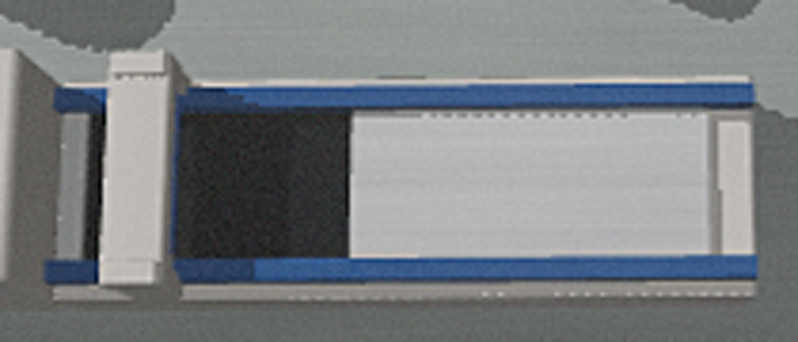

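View pics/c3.png

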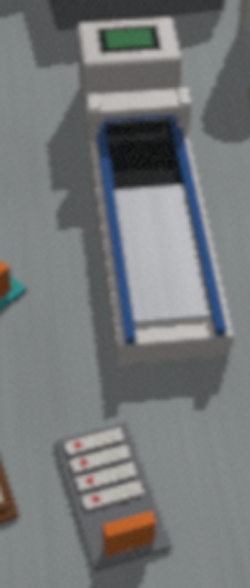

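The crop confirms it: grey plate, four white strips, orange slab at the rear (image right). Next I measure the carrier and the reader.

```bash
cat > fit.py <<'E'
from h import *
from scipy.optimize import least_squares
def load(t): 
    d=np.load(f"pics/{t}.npz"); return {k:(d[k] if d[k].ndim else float(d[k])) for k in d.files}
T=load("top0");S=load("side0")
def pose(p,z,P):
    c,s=np.cos(p[2]),np.sin(p[2]); P=np.atleast_2d(P)
    return np.c_[p[0]+c*P[:,0]-s*P[:,1],p[1]+s*P[:,0]+c*P[:,1],z+P[:,2]]
E
python3 - <<'E'
from fit import *
# carrier: (view, px, local)
def c1(x,y): return (330+(x-3.5)/8,170+(y-3.5)/8)
def c3(x,y): return (200+(x-.75)/2.5,80+(y-.75)/2.5)
# carrier +x -> +y world (image left), carrier +y -> world -x -> image down in top
obs=[(T,c1(90,203),(.075,-.04,.008)),(T,c1(605,99),(-.075,-.04,.008)),(T,c1(152,472),(.075,.04,.008)),
(T,c1(655,127),(-.067,-.025,.053)),(T,c1(700,303),(-.067,.025,.053)),(T,c1(607,135),(-.053,-.025,.053)),(T,c1(645,315),(-.053,.025,.053)),
(S,c3(57,440),(.075,.04,.008)),(S,c3(125,425),(.075,-.04,.008)),(S,c3(168,545),(-.075,-.04,.008)),(S,c3(103,528),(-.053,.025,.053)),(S,c3(153,513),(-.053,-.025,.053))]
def res(p): return np.concatenate([proj(v,pose(p,0,l)[0])-np.array(px) for v,px,l in obs])
r=least_squares(res,[.45,-.2,1.57],loss='soft_l1'); print("carrier",r.x,np.degrees(r.x[2]));print(np.round(r.fun.reshape(-1,2),1).tolist())
# reader
def c2(x,y): return (110+(x-1.4)/3.8,115+(y-1.4)/3.8)
for name,x,y,z in [("railUp in L",180,110,.058),("railUp in R",752,106,.058),("railLo in R",757,256,.058),("railLo in L",180,260,.058),("railUpOut R",752,82,.058),("railLoOut R",757,277,.058),("deckend up",708,116,.05),("deckend lo",708,256,.05),("strip R",752,190,.05),("pock up",350,112,.05),("pock lo",350,257,.05),("far wall",90,190,.05),("far wall fl",100,190,.044),("bar L lo",100,282,.097),("bar R lo",158,282,.097),("bar L up",110,75,.097),("bar R up",165,75,.097),("house lo",0,0,.109)]:
    print(name,np.round(atz(T,*c2(x,y),z),4))
for name,x,y,z in [("pock L",115,188,.05),("pock R",182,184,.05),("rail end L in",132,338,.058),("rail end R in",212,333,.058),("deckend",170,325,.05),("strip near",170,343,.05)]:
    print('S',name,np.round(atz(S,*c3(x,y),z),4))
E
```

```text
carrier [ 0.49110494 -0.29507931  1.74595494] 100.03584914301297
[[0.0, -1.1], [1.5, -0.7], [0.1, 0.6], [-0.2, -0.5], [-0.0, 0.5], [-0.6, -0.3], [0.3, 0.2], [-1.2, 0.7], [0.4, -0.8], [1.1, 1.1], [-0.7, -1.0], [-0.9, -0.6]]
railUp in L [0.6254 0.186  0.058 ]
railUp in R [ 0.6224 -0.1393  0.058 ]
railLo in R [ 0.536  -0.1397  0.058 ]
railLo in L [0.5386 0.1832 0.058 ]
railUpOut R [ 0.6365 -0.1397  0.058 ]
railLoOut R [ 0.5241 -0.1394  0.058 ]
deckend up [ 0.6192 -0.1147  0.05  ]
deckend lo [ 0.5379 -0.1129  0.05  ]
strip R [ 0.5755 -0.1386  0.05  ]
pock up [0.6249 0.0903 0.05  ]
pock lo [0.5403 0.0891 0.05  ]
far wall [0.5814 0.2383 0.05  ]
far wall fl [0.5827 0.2346 0.044 ]
bar L lo [0.5199 0.2149 0.097 ]
bar R lo [0.5195 0.1837 0.097 ]
bar L up [0.6347 0.214  0.097 ]
bar R up [0.6342 0.1838 0.097 ]
house lo [0.6744 0.2719 0.109 ]
S pock L [0.5421 0.0964 0.05  ]
S pock R [0.6255 0.094  0.05  ]
S rail end L in [ 0.5328 -0.1388  0.058 ]
S rail end R in [ 0.6205 -0.1422  0.058 ]
S deckend [ 0.5778 -0.1203  0.05  ]
S strip near [ 0.5741 -0.1445  0.05  ]
```

arm_command:
  targets:
    - [-0.8,-0.8,0,0,0,-0.9]
    - [-0.8,-0.8,0,0,0,-0.9]
    - [-0.8,-0.8,0,0,0,-0.9]
    - [-0.8,-0.8,0,0,0,-0.9]
    - [-0.8,-0.8,0,0,0,-0.9]
  grip: 60
  newtons: 25

```text
clock: 0.72
tool_pos: [0.343, 0.3311, 0.1709]
eef_rot: [[-0.983, -0.181, -0.0], [-0.181, 0.983, -0.0], [0.0, 0.0, -1.0]]
wrist_force: [1.8, 0.7, -0.2]
width: 0.643
```

```bash
cat > go.py <<'E'
import sys
from h import *
# usage: go.py x y z yawdeg -> shift to target in current tool axes (units), yaw turn left
x,y,z,yaw=map(float,sys.argv[1:5]); o=env.get_obs(); R=np.array(o["eef_rot"]);p=np.array(o["tool_pos"])
cur=np.degrees(np.arctan2(R[1,1],R[0,1])); rv=cv2.Rodrigues(R.T@np.array([[np.cos(np.radians(yaw+90*0-90)),np.cos(np.radians(yaw)),0],[np.sin(np.radians(yaw-90)),np.sin(np.radians(yaw)),0],[0,0,1]])@np.diag([-1,1,-1]))[0].ravel()
print("t",round(float(o["clock"]),2),"pos",np.round(p,4),"yaw",round(cur,2),"tilt",np.round(R[:2,2],4),"F",np.round(o["wrist_force"],1),"M",np.round(o["ft_torque"],2),"w",round(float(o["width"])*94,1))
print("shift now-axes",np.round(R.T@(np.array([x,y,z])-p)/.05,3),"turn",np.round(np.degrees(rv)/6,3))
c,s=np.cos(np.radians(yaw)),np.sin(np.radians(yaw)); d=np.array([x,y,z])-p
print("shift target-axes",np.round(np.array([d@[-s,c,0],d@[c,s,0],-d[2]])/.05,3), "q6",np.round(o["qpos"],2))
E
python3 go.py .5016 -.3542 .12 100
```

```text
t 0.72 pos [0.343  0.3311 0.1709] yaw 100.42 tilt [-0.0003 -0.    ] F [ 1.8  0.7 -0.2] M [ 0.06 -0.03  0.07] w 60.4
shift now-axes [ -0.641 -14.055   1.017] turn [ 0.    -0.003  0.071]
shift target-axes [ -0.745 -14.05    1.018] q6 [ 0.59 -0.01  1.77  0.    1.37 -1.17]
```

arm_command:
  targets:
    - [-0.1,-1,0,0,0,0]
    - [-0.1,-1,0,0,0,0]
    - [-0.1,-1,0,0,0,0]
    - [-0.1,-1,0,0,0,0]
    - [-0.1,-1,0,0,0,0]

```text
clock: 1.35
tool_pos: [0.4114, 0.0896, 0.1709]
eef_rot: [[-0.984, -0.177, -0.0], [-0.177, 0.984, 0.0], [0.0, 0.0, -1.0]]
wrist_force: [0.7, 0.5, -0.1]
width: 0.636
```

arm_command:
  targets:
    - [-0.1,-1,0,0,0,0]
    - [-0.1,-1,0,0,0,0]
    - [0,-1,0,0,0,0]
    - [0,-1,0,0,0,0]
    - [0,-1,0,0,0,0]

```text
clock: 1.98
tool_pos: [0.4654, -0.1546, 0.1707]
eef_rot: [[-0.984, -0.177, -0.0], [-0.177, 0.984, 0.001], [0.0, 0.001, -1.0]]
wrist_force: [0.3, 0.3, 0.5]
width: 0.641
```

arm_command:
  targets:
    - [0,-1,0.2,0,0,0.07]
    - [0,-1,0.2,0,0,0]
    - [0,-1,0.2,0,0,0]
    - [0,-0.8,0.2,0,0,0]
    - [0,0,0,0,0,0]

```text
clock: 2.6
tool_pos: [0.4973, -0.3421, 0.1291]
eef_rot: [[-0.986, -0.167, -0.002], [-0.167, 0.986, 0.002], [0.002, 0.002, -1.0]]
wrist_force: [0.3, -0.2, 0.1]
width: 0.64
```

```bash
python3 go.py .5016 -.3542 .017 100; python3 -c "
from h import *
for n in('top','side'): shot(n,n+'1')
t=cv2.imread('pics/top1.png');s=cv2.imread('pics/side1.png')
cv2.imwrite('pics/m1.png',np.hstack([cv2.resize(t[150:270,320:440],(400,400)),cv2.resize(s[200:320,190:310],(400,400))]))"
```

```text
t 2.6 pos [ 0.4973 -0.3421  0.1291] yaw 99.62 tilt [-0.0023  0.0017] F [ 0.3 -0.2  0.1] M [ 0.04  0.01 -0.01] w 60.1
shift now-axes [-0.049 -0.257  2.242] turn [ 0.02  -0.019 -0.064]
shift target-axes [-0.042 -0.253  2.242] q6 [-0.75  0.3   1.51 -0.    1.33 -2.48]
```

View pics/m1.png

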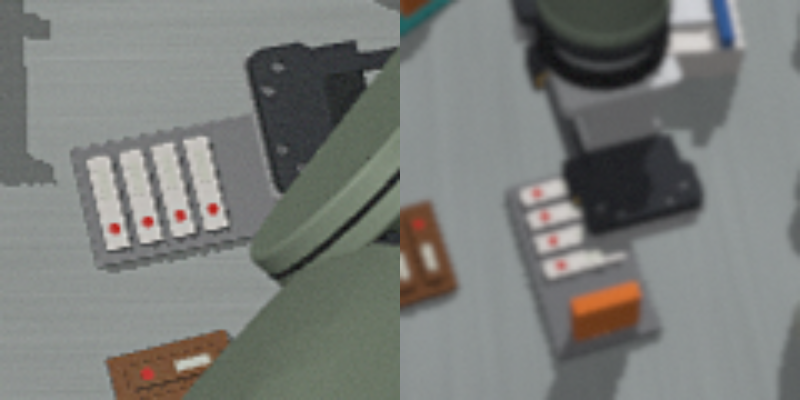

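The views show the gripper just ahead of and above the orange handle, with the carrier unmoved. Descending.

arm_command:
  targets:
    - [-0.05,-0.25,0.2,0.02,-0.02,-0.06]
    - [0,0,0.5,0,0,0]
    - [0,0,0.5,0,0,0]
    - [0,0,0.4,0,0,0]
    - [0,0,0,0,0,0]

```text
clock: 3.32
tool_pos: [0.5019, -0.3506, 0.049]
eef_rot: [[-0.984, -0.177, -0.001], [-0.177, 0.984, 0.001], [0.001, 0.001, -1.0]]
wrist_force: [0.8, -0.4, -0.8]
width: 0.637
```

```bash
python3 go.py .5016 -.3542 .017 100; python3 -c "
from h import *
for n in('top','side'): shot(n,n+'2')
t=cv2.imread('pics/top2.png');s=cv2.imread('pics/side2.png')
cv2.imwrite('pics/m2.png',np.hstack([cv2.resize(t[150:270,320:440],(400,400)),cv2.resize(s[200:320,190:310],(400,400))]))"
```

```text
t 3.33 pos [ 0.5019 -0.3506  0.049 ] yaw 100.21 tilt [-0.0007  0.0012] F [ 0.8 -0.4 -0.8] M [-0.    0.01 -0.03] w 59.9
shift now-axes [ 0.019 -0.07   0.639] turn [ 0.013 -0.005  0.035]
shift target-axes [ 0.019 -0.07   0.64 ] q6 [-0.75  0.41  1.55  0.    1.19 -2.5 ]
```

View pics/m2.png

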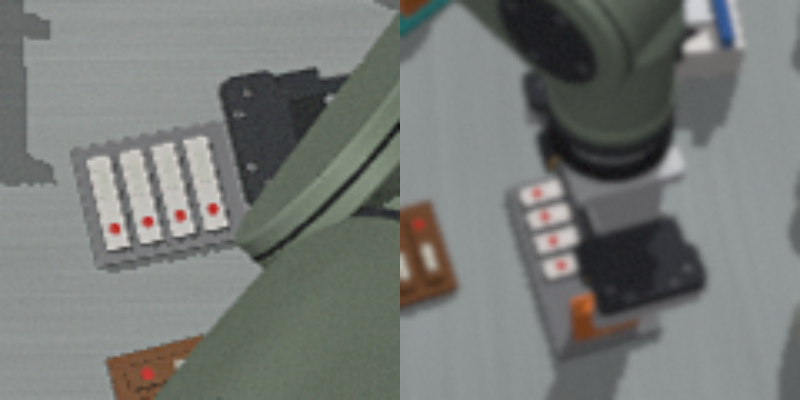

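arm_command:
  targets:
    - [0.02,-0.07,0.3,0,0,0.03]
    - [0,0,0.34,0,0,0]
    - [0,0,0,0,0,0]

```text
clock: 3.8
tool_pos: [0.5012, -0.3545, 0.0166]
eef_rot: [[-0.985, -0.173, -0.001], [-0.173, 0.985, 0.002], [0.001, 0.002, -1.0]]
wrist_force: [-0.3, -0.4, -0.4]
width: 0.639
```

arm_command:
  targets:
    - [0,0,0,0,0,0]
    - [0,0,0,0,0,0]
    - [0,0,0,0,0,0]
    - [0,0,0,0,0,0]
  grip: 8
  newtons: 40

```text
clock: 4.3
tool_pos: [0.5031, -0.3562, 0.0196]
eef_rot: [[-0.985, -0.173, 0.003], [-0.173, 0.985, -0.002], [-0.003, -0.003, -1.0]]
wrist_force: [-0.2, -0.4, -0.4]
width: 0.25
```

```bash
python3 go.py .5016 -.3542 .017 100
```

```text
t 4.3 pos [ 0.5031 -0.3562  0.0196] yaw 99.98 tilt [ 0.003  -0.0022] F [-0.2 -0.4 -0.4] M [0.02 0.02 0.  ] w 23.5
shift now-axes [0.023 0.044 0.051] turn [-0.026  0.024 -0.002]
shift target-axes [0.022 0.044 0.051] q6 [-0.76  0.45  1.56  0.    1.13 -2.5 ]
```

arm_command:
  targets:
    - [0,0,0,0,0,0]
    - [0,0,0,0,0,0]
    - [0,0,0,0,0,0]

```text
clock: 4.68
tool_pos: [0.5029, -0.356, 0.0192]
eef_rot: [[-0.985, -0.173, 0.002], [-0.173, 0.985, -0.002], [-0.002, -0.002, -1.0]]
wrist_force: [-0.1, -0.5, 0.1]
width: 0.084
```

```bash
python3 go.py .5016 -.3542 .017 100;python3 go.py .5016 -.3542 .017 100
```

```text
t 4.67 pos [ 0.5029 -0.356   0.0192] yaw 99.98 tilt [ 0.0024 -0.0017] F [-0.1 -0.5  0.1] M [ 0.05  0.   -0.02] w 7.9
shift now-axes [0.019 0.039 0.043] turn [-0.02   0.02  -0.003]
shift target-axes [0.019 0.039 0.043] q6 [-0.76  0.45  1.56  0.    1.13 -2.5 ]
t 4.67 pos [ 0.5029 -0.356   0.0192] yaw 99.98 tilt [ 0.0024 -0.0017] F [-0.1 -0.5  0.1] M [ 0.05  0.   -0.02] w 7.9
shift now-axes [0.019 0.039 0.043] turn [-0.02   0.02  -0.003]
shift target-axes [0.019 0.039 0.043] q6 [-0.76  0.45  1.56  0.    1.13 -2.5 ]
```

The fingers closed to 8 mm, which is below the 14 mm slab, so the grasp missed. Looking again.

```bash
python3 -c "
from h import *
a=shot('top','top3');b=shot('side','side3')
o=env.get_obs();p=np.array(o['tool_pos']);print(proj(a,p),proj(b,p), proj(b,[.5016,-.3542,.053]))
t=cv2.imread('pics/top3.png');s=cv2.imread('pics/side3.png')
cv2.imwrite('pics/m3.png',np.hstack([cv2.resize(t[150:270,320:440],(400,400)),cv2.resize(s[200:320,190:310],(400,400))]))"
```

```text
[406.76830505 198.67287601] [251.4289536  296.43535911] [251.03446637 289.65243197]
```

View pics/m3.png

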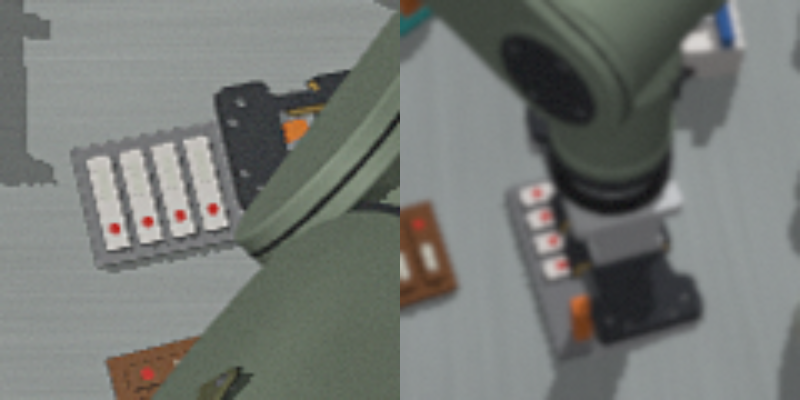

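View pics/side3.png

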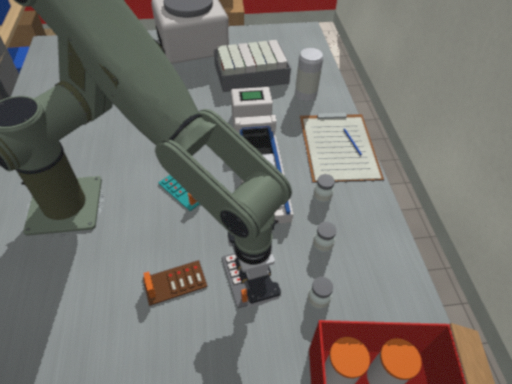

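```bash
python3 -c "
import cv2,numpy as np
t=cv2.imread('pics/top3.png');s=cv2.imread('pics/side3.png');t2=cv2.imread('pics/top2.png');s2=cv2.imread('pics/side2.png')
f=lambda a:cv2.resize(a,(400,300),interpolation=cv2.INTER_CUBIC)
cv2.imwrite('pics/m4.png',np.vstack([np.hstack([f(t[160:220,370:450]),f(s[250:310,210:290])]),np.hstack([f(t2[160:220,370:450]),f(s2[250:310,210:290])])]))"
```

```text
(no output)
```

View pics/m4.png

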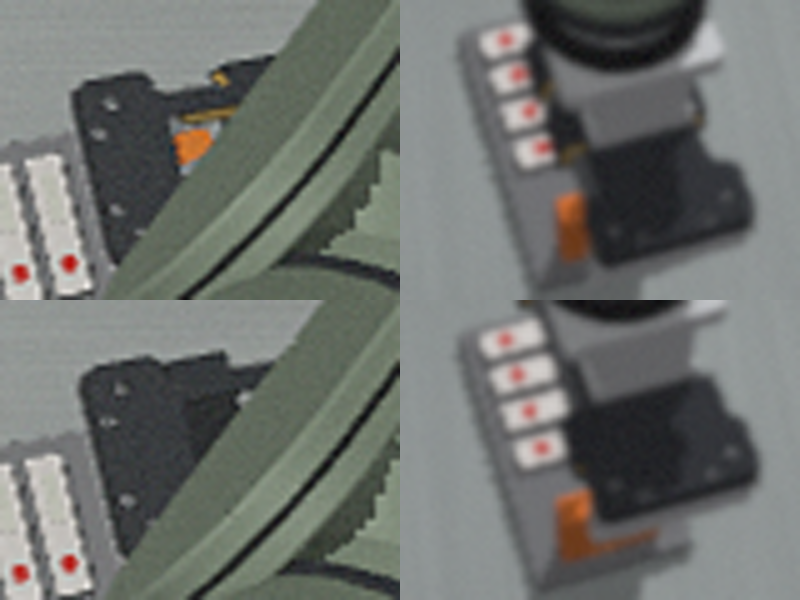

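arm_command:
  targets:
    - [0,0,0,0,0,0]
    - [0,0,0,0,0,0]
    - [0,0,0,0,0,0]
  grip: 2

```text
clock: 5.15
tool_pos: [0.5029, -0.3559, 0.0191]
eef_rot: [[-0.985, -0.173, 0.002], [-0.173, 0.985, -0.002], [-0.002, -0.002, -1.0]]
wrist_force: [0.3, -0.6, -0.3]
width: 0.02
```

```bash
python3 go.py .5016 -.3542 .017 100;python3 -c "
from h import *
a=shot('top','top4');b=shot('side','side4')
t=cv2.imread('pics/top4.png');s=cv2.imread('pics/side4.png')
f=lambda a:cv2.resize(a,(400,300),interpolation=cv2.INTER_CUBIC)
cv2.imwrite('pics/m5.png',np.hstack([f(t[160:220,370:450]),f(s[250:310,210:290])]))"
```

```text
t 5.15 pos [ 0.5029 -0.3559  0.0191] yaw 99.98 tilt [ 0.0024 -0.0017] F [ 0.3 -0.6 -0.3] M [ 0.03 -0.08  0.06] w 1.9
shift now-axes [0.019 0.039 0.043] turn [-0.02   0.02  -0.003]
shift target-axes [0.019 0.039 0.043] q6 [-0.76  0.45  1.56  0.    1.13 -2.5 ]
```

View pics/m5.png

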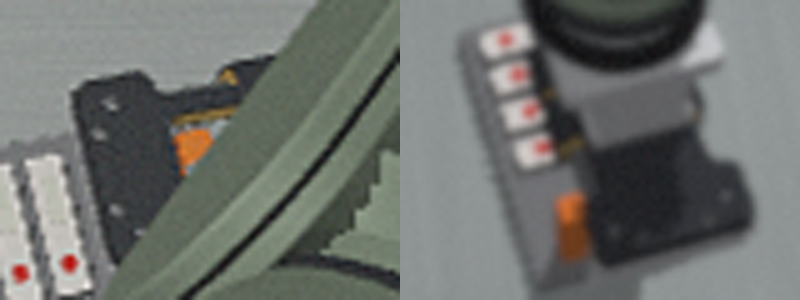

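```bash
python3 - <<'E'
from h import *
from fit import load
for tag in("top4","side4"):
    im=load(tag); p=np.array([.5029,-.3559,.0191]); R=np.array(env.get_obs()["eef_rot"])
    g=cv2.imread(f"pics/{tag}.png"); K=6
    x0,y0=(360,140) if tag=="top4" else (200,230)
    g=cv2.resize(g[y0:y0+90,x0:x0+110],None,fx=K,fy=K,interpolation=cv2.INTER_CUBIC)
    def q(P): 
        u=proj(im,P); return tuple(int(v) for v in ((u-[x0,y0])*K))
    for z in(-.097,):
        c=[q(p+R@np.array([a*.0375,b*.0885,z])) for a,b in((1,1),(1,-1),(-1,-1),(-1,1))]
        cv2.polylines(g,[np.array(c)],True,(0,255,255),1)
    cv2.line(g,q(p),q(p+R@np.array([0,0,-.097])),(0,0,255),1); cv2.circle(g,q(p),4,(0,0,255),-1)
    for a in (-.053,-.067):
        for zz in (.053,):
            h=[np.array([.4911,-.2951,0])+np.array([np.cos(1.746)*a-np.sin(1.746)*b,np.sin(1.746)*a+np.cos(1.746)*b,zz]) for b in(-.025,.025)]
            cv2.line(g,q(h[0]),q(h[1]),(255,0,255),1)
    cv2.imwrite(f"pics/d_{tag}.png",g)
E
```

```text
(no output)
```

View pics/d_top4.png

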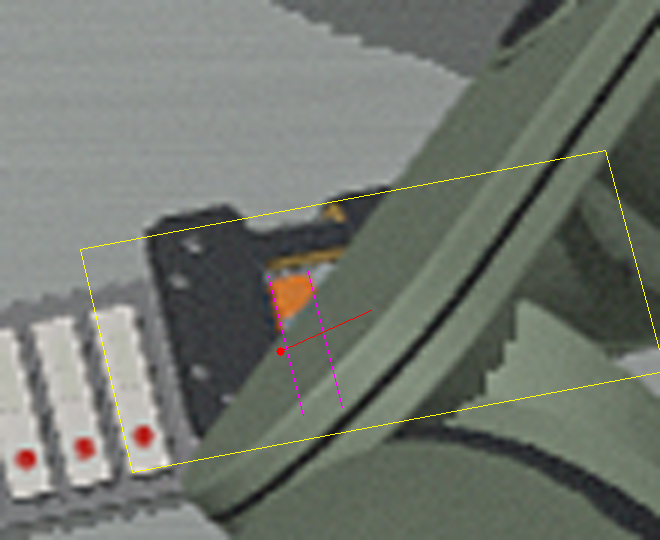

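View pics/d_side4.png

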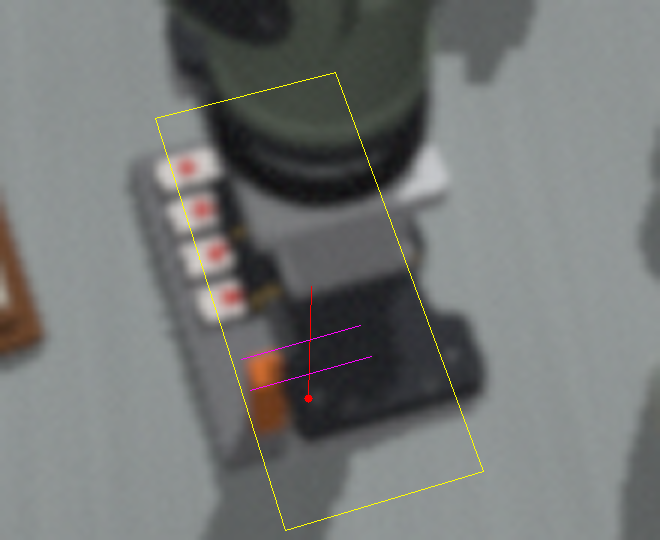

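Fully shut with the handle unmoved, so the fingers are not around the handle. I'll reopen, rise, and check the gripper's real position against its reported pose.

arm_command:
  targets:
    - [0,0,0,0,0,0]
    - [0,0,0,0,0,0]
    - [0,0,0,0,0,0]
    - [0,0,0,0,0,0]
    - [0,0,0,0,0,0]
  grip: 60

```text
clock: 5.88
tool_pos: [0.5029, -0.356, 0.0192]
eef_rot: [[-0.985, -0.173, 0.002], [-0.173, 0.985, -0.002], [-0.002, -0.002, -1.0]]
wrist_force: [-0.6, 0.2, -0.1]
width: 0.522
```

arm_command:
  targets:
    - [0,0,-0.6,0,0,0]
    - [0,0,-0.9,0,0,0]
    - [0,0,-0.9,0,0,0]
    - [0,0.9,-0.6,0,0,0]
    - [0,0.9,0,0,0,0]

```text
clock: 6.5
tool_pos: [0.4888, -0.2681, 0.1729]
eef_rot: [[-0.985, -0.172, 0.009], [-0.172, 0.985, -0.006], [-0.007, -0.008, -1.0]]
wrist_force: [-0.1, 0.3, 0.1]
width: 0.636
```

arm_command:
  targets:
    - [0.9,0,0,0,0,0]
    - [0.9,0,0,0,0,0]
    - [0,0,0,0,0,0]

```text
clock: 6.88
tool_pos: [0.3963, -0.2825, 0.1687]
eef_rot: [[-0.985, -0.171, 0.002], [-0.171, 0.985, -0.002], [-0.002, -0.002, -1.0]]
wrist_force: [0.6, 0.1, 0.4]
width: 0.641
```

```bash
python3 go.py .5016 -.3542 .017 100;python3 - <<'E'
from h import *
o=env.get_obs();p=np.array(o["tool_pos"]);R=np.array(o["eef_rot"])
gs=[]
for n in("top","side"):
    im=shot(n,n+"5"); u=proj(im,p);print(n,u)
    g=cv2.imread(f"pics/{n}5.png");K=5
    cc=u.astype(int)-[40,40]; cc=np.clip(cc,0,[432,304]);g=cv2.resize(g[cc[1]:cc[1]+80,cc[0]:cc[0]+80],None,fx=K,fy=K,interpolation=cv2.INTER_CUBIC)
    q=lambda P: tuple(int(v) for v in ((proj(im,P)-cc)*K))
    cv2.polylines(g,[np.array([q(p+R@np.array([a*.0375,b*.0885,-.097])) for a,b in((1,1),(1,-1),(-1,-1),(-1,1))])],True,(0,255,255),1)
    cv2.line(g,q(p),q(p+R@np.array([0,0,-.097])),(0,0,255),1); cv2.circle(g,q(p),3,(0,0,255),-1)
    gs.append(g)
cv2.imwrite("pics/m6.png",np.hstack(gs))
E
```

```text
t 6.88 pos [ 0.3963 -0.2825  0.1687] yaw 99.84 tilt [ 0.0018 -0.0016] F [0.6 0.1 0.4] M [0.06 0.04 0.02] w 60.3
shift now-axes [-1.826 -1.767  3.04 ] turn [-0.018  0.015 -0.027]
shift target-axes [-1.826 -1.778  3.034] q6 [-0.8   0.02  1.76  0.    1.37 -2.54]
top [395.32750915 245.92026664]
side [201.60745508 242.78337986]
```

View pics/m6.png

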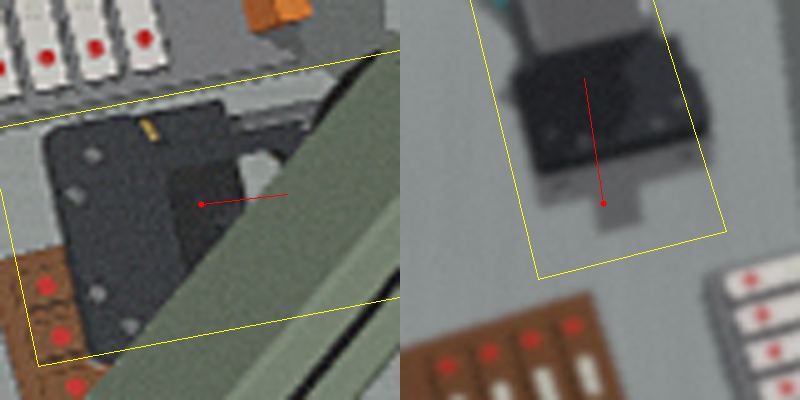

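View pics/side5.png

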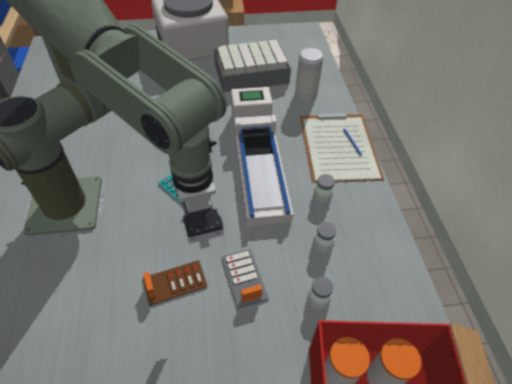

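View pics/top5.png

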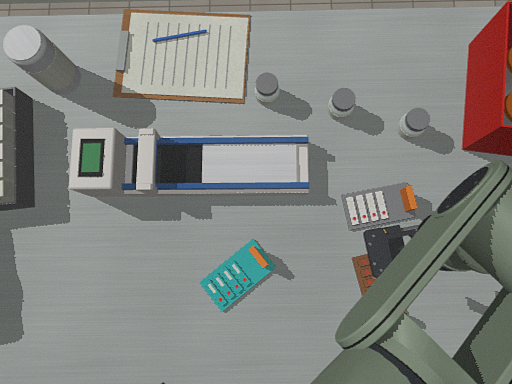

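```bash
python3 - <<'E'
from h import *
o=env.get_obs();p=np.array(o["tool_pos"]);R=np.array(o["eef_rot"])
from fit import load
gs=[]
for n in("top5","side5"):
    im=load(n); u=proj(im,p)
    g=cv2.imread(f"pics/{n}.png");K=7
    cc=u.astype(int)-[28,28];g=cv2.resize(g[cc[1]:cc[1]+57,cc[0]:cc[0]+57],None,fx=K,fy=K,interpolation=cv2.INTER_CUBIC)
    q=lambda P: tuple(int(v) for v in ((proj(im,P)-cc)*K))
    for s in(1,-1):
      for z in (0,-.097):
        cv2.polylines(g,[np.array([q(p+R@np.array([a*.008,s*b,z])) for a,b in((1,.0425),(1,.03),(-1,.03),(-1,.0425))])],True,(0,255,255) if z==0 else (255,255,0),1)
    cv2.circle(g,q(p),3,(0,0,255),-1)
    gs.append(g)
cv2.imwrite("pics/m7.png",np.hstack(gs))
E
```

```text
(no output)
```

View pics/m7.png

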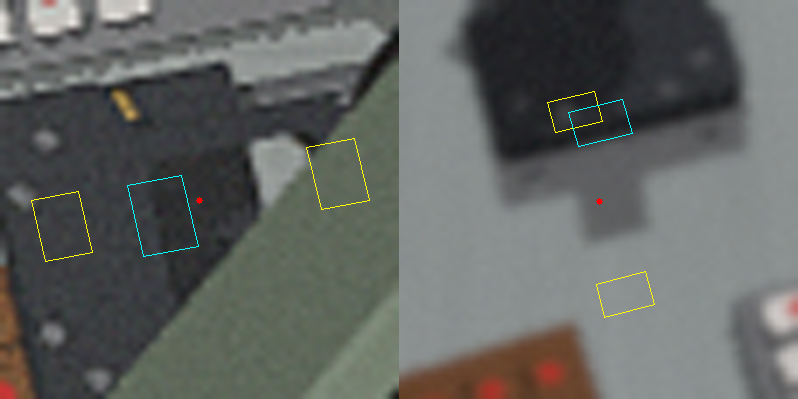

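```bash
python3 - <<'E'
from h import *
from fit import load
S=load("side0"); p=np.array([.166,.55,.17]);R=np.array([[-0.957, 0.289, -0.001], [0.289, 0.957, -0.002], [0.0, -0.002, -1.0]])
for y in (-.0595,-.047,0,.047,.0595): print(y,proj(S,p+R@[0,y,0]))
g=cv2.imread("pics/side0.png");K=8
g=cv2.resize(g[0:60,70:150],None,fx=K,fy=K,interpolation=cv2.INTER_CUBIC)
q=lambda P: tuple(int(v) for v in ((proj(S,P)-[70,0])*K))
for s in(1,-1): cv2.polylines(g,[np.array([q(p+R@np.array([a*.008,s*b,0])) for a,b in((1,.0595),(1,.047),(-1,.047),(-1,.0595))])],True,(0,255,255),1)
cv2.imwrite("pics/m8.png",g)
E
```

```text
-0.0595 [116.22818887  55.2642272 ]
-0.047 [117.59167698  53.2200339 ]
0 [122.58545831  45.73316673]
0.047 [127.37877785  38.54683951]
0.0595 [128.62137672  36.68388796]
```

View pics/m8.png

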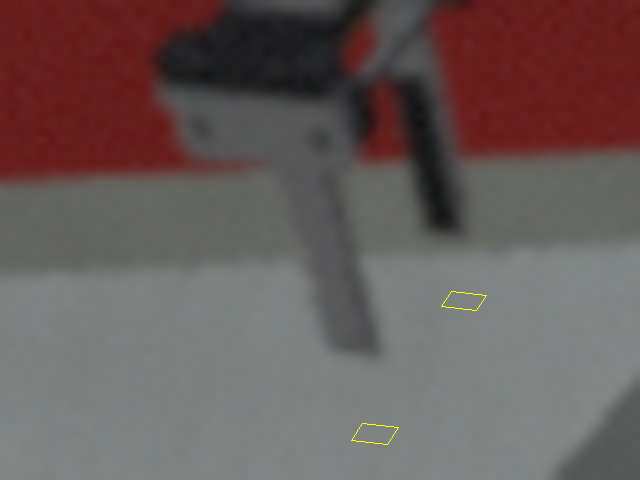

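```bash
python3 - <<'E'
from h import *
from fit import load
S=load("side0");T=load("top0")
def tri(a,b):
    o1,d1=ray(S,*a);o2,d2=ray(T,*b); A=np.c_[d1,-d2]; k=np.linalg.lstsq(A,o2-o1,rcond=None)[0]
    P,Q=o1+d1*k[0],o2+d2*k[1]; return np.round((P+Q)/2,4),np.linalg.norm(P-Q).round(4)
print("cam",ray(S,0,0)[0],ray(T,0,0)[0])
g=np.hstack([cv2.resize(cv2.imread("pics/side0.png")[165:320,300:345],None,fx=3.8,fy=3.8,interpolation=2),cv2.resize(cv2.imread("pics/top0.png")[60:145,240:440],None,fx=3.0,fy=3.0,interpolation=2)[:255].repeat(1,0) if 0 else np.zeros((589,10,3),np.uint8)])
t=cv2.resize(cv2.imread("pics/top0.png")[60:145,240:440],None,fx=3,fy=3,interpolation=2)
c=np.zeros((589,181+600,3),np.uint8); c[:,:171]=g[:,:171]; c[:255,181:781]=t
s=cv2.resize(cv2.imread("pics/side0.png")[80:150,225:280],None,fx=4,fy=4,interpolation=2); c[270:550,190:410]=s
cv2.imwrite("pics/m9.png",c)
E
```

```text
cam [ 0.43281263 -0.79343937  0.96754152] [ 0.37328324 -0.06461693  0.94176332]
```

View pics/m9.png

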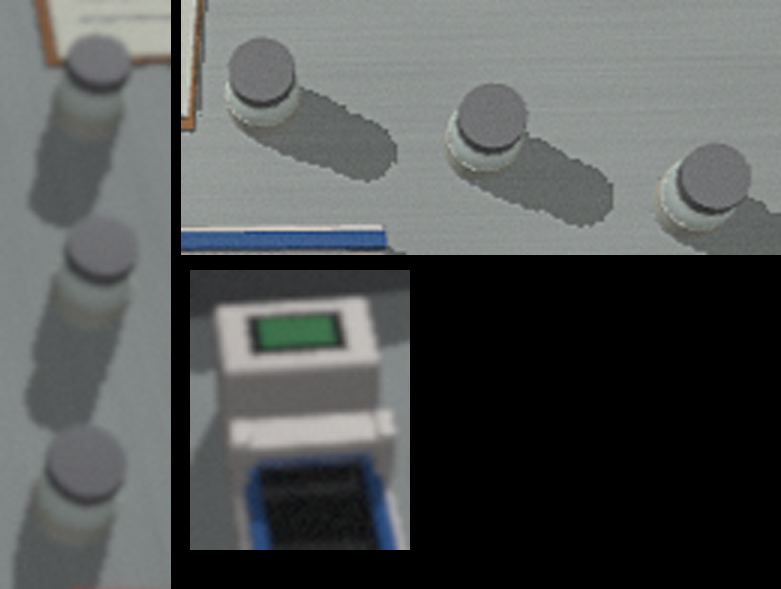

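```bash
python3 - <<'E'
from h import *
from fit import load
S=load("side0");T=load("top0")
def tri(a,b):
    o1,d1=ray(S,*a);o2,d2=ray(T,*b); A=np.c_[d1,-d2]; k=np.linalg.lstsq(A,o2-o1,rcond=None)[0]
    P,Q=o1+d1*k[0],o2+d2*k[1]; return np.round((P+Q)/2,4),np.linalg.norm(P-Q).round(4)
s=lambda x,y:(300+x/3.8,165+y/3.8); t=lambda x,y:(240+(x-181)/3,60+y/3)
print("jar0top",tri(s(99,63),t(262,72)));print("jar1top",tri(s(101,248),t(492,118)));print("jar2top",tri(s(86,465),t(714,178)))
s2=lambda x,y:(225+(x-190)/4,80+(y-270)/4)
# housing top display corners
t2=lambda x,y:(x,y)
print("house near-right",tri(s2(378,362),(123.5,127.5)),"near-left",tri(s2(222,375),(113,188)))
# carrier handle
print("handle",tri((251,290),(411.4,197.5)))
E
```

```text
jar0top (array([ 0.7552, -0.0536,  0.0679]), np.float64(0.0038))
jar1top (array([ 0.7162, -0.219 ,  0.0691]), np.float64(0.0033))
jar2top (array([ 0.6688, -0.3756,  0.0669]), np.float64(0.0027))
house near-right (array([0.6402, 0.2335, 0.1323]), np.float64(0.0031)) near-left (array([0.5196, 0.2559, 0.1126]), np.float64(0.0))
handle (array([ 0.5009, -0.3551,  0.053 ]), np.float64(0.001))
```

```bash
python3 - <<'E'
from h import *
from fit import load
from scipy.optimize import least_squares
S0=load("side0");S5=load("side5")
p0=np.array([.166,.55,.17]);R0=np.array([[-0.957, 0.289, -0.001], [0.289, 0.957, -0.002], [0.0, -0.002, -1.0]])
o=env.get_obs();p5=np.array(o["tool_pos"]);R5=np.array(o["eef_rot"])
obs=[(S0,p0+R0@[0,-.053,0],(-2.4,-10.2)),(S0,p0+R0@[0,.053,0],(-2.5,-8.5)),(S5,p5+R5@[0,-.036,0],(-1.1,-9))]
f=lambda b:np.concatenate([proj(v,P+b)-proj(v,P)-np.array(d) for v,P,d in obs])
r=least_squares(f,[0,0,0.]);print("world bias",r.x,np.round(f(r.x),1))
f2=lambda b:np.concatenate([proj(v,P+R@b)-proj(v,P)-np.array(d) for (v,P,d),R in zip(obs,(R0,R0,R5))])
r=least_squares(f2,[0,0,0.]);print("tool bias",r.x,np.round(f2(r.x),1))
E
```

```text
world bias [-0.00026324  0.00228245  0.03385954] [-0.1  0.7  0.4 -0.8 -0.2  0. ]
tool bias [-4.78736097e-05  8.47014357e-04 -3.50966268e-02] [ 0.   0.6  0.4 -0.9 -0.2  0.3]
```

The tip offsets in two side views at different ranges both fit the real fingertips being about 34 mm above the reported TCP, with x and y fine. So the jaws closed just above the handle. I'll return and go lower by feel.

arm_command:
  targets:
    - [-0.9,-0.9,0.4,0,0,0]
    - [-0.9,-0.85,0.6,0,0,-0.03]
    - [0,0,0.9,0,0,0]
    - [0,0,0,0,0,0]

```text
clock: 7.48
tool_pos: [0.4925, -0.3449, 0.073]
eef_rot: [[-0.984, -0.177, -0.005], [-0.177, 0.984, 0.006], [0.004, 0.007, -1.0]]
wrist_force: [-0.6, 0.0, 0.4]
width: 0.637
```

```bash
python3 go.py .5016 -.3542 -.014 100
```

```text
t 7.47 pos [ 0.4925 -0.3449  0.073 ] yaw 100.22 tilt [-0.005   0.0057] F [-0.6  0.   0.4] M [-0.    0.02  0.01] w 59.8
shift now-axes [-0.154 -0.226  1.738] turn [ 0.062 -0.037  0.037]
shift target-axes [-0.148 -0.214  1.74 ] q6 [-0.76  0.36  1.56  0.    1.23 -2.5 ]
```

arm_command:
  targets:
    - [-0.05,-0.05,0.5,0,0,0]
    - [0,0,0.3,0,0,0]
    - [0,0,0,0,0,0]
    - [0,0,0,0,0,0]
    - [0,0,0,0,0,0]

```text
clock: 8.1
tool_pos: [0.498, -0.3507, 0.0396]
eef_rot: [[-0.984, -0.176, 0.004], [-0.176, 0.984, -0.003], [-0.004, -0.004, -1.0]]
wrist_force: [0.2, 0.9, -0.1]
width: 0.639
```

```bash
python3 go.py .5016 -.3542 -.014 100
```

```text
t 8.1 pos [ 0.498  -0.3507  0.0396] yaw 100.16 tilt [ 0.0042 -0.0033] F [ 0.2  0.9 -0.1] M [ 0.05 -0.01 -0.01] w 60.1
shift now-axes [-0.055 -0.077  1.072] turn [-0.038  0.034  0.027]
shift target-axes [-0.059 -0.081  1.072] q6 [-0.76  0.41  1.57  0.    1.16 -2.5 ]
```

arm_command:
  targets:
    - [-0.06,-0.08,0.3,0,0,0]
    - [0,0,0.3,0,0,0]
    - [0,0,0.2,0,0,0]
    - [0,0,0,0,0,0]
    - [0,0,0,0,0,0]

```text
clock: 8.72
tool_pos: [0.5011, -0.3537, -0.0019]
eef_rot: [[-0.984, -0.177, 0.002], [-0.177, 0.984, -0.002], [-0.002, -0.002, -1.0]]
wrist_force: [-0.1, 0.5, -0.6]
width: 0.638
```

```bash
python3 go.py .5016 -.3542 -.014 100;python3 -c "
from h import *
a=shot('top','top6');b=shot('side','side6')
t=cv2.imread('pics/top6.png');s=cv2.imread('pics/side6.png')
f=lambda a:cv2.resize(a,(400,300),interpolation=cv2.INTER_CUBIC)
cv2.imwrite('pics/m10.png',np.hstack([f(t[160:220,370:450]),f(s[250:310,210:290])]))"
```

```text
t 8.72 pos [ 0.5011 -0.3537 -0.0019] yaw 100.17 tilt [ 0.0025 -0.0018] F [-0.1  0.5 -0.6] M [0.07 0.02 0.01] w 60.0
shift now-axes [-0.007 -0.012  0.243] turn [-0.021  0.02   0.028]
shift target-axes [-0.007 -0.012  0.243] q6 [-0.76  0.47  1.58  0.    1.09 -2.5 ]
```

View pics/m10.png

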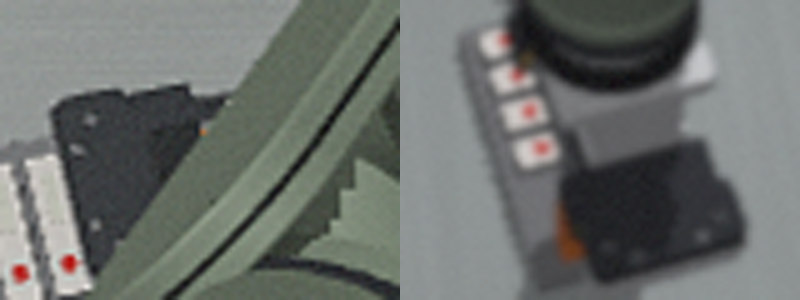

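At a reported z of -0.002, below the plate's top, there is still no contact, which confirms the bias. Going a little lower and closing.

arm_command:
  targets:
    - [0,0,0.2,0,0,0]
    - [0,0,0,0,0,0]
    - [0,0,0,0,0,0]
    - [0,0,0,0,0,0]
    - [0,0,0,0,0,0]
  grip: 8
  newtons: 20

```text
clock: 9.45
tool_pos: [0.5012, -0.3538, -0.0116]
eef_rot: [[-0.984, -0.177, 0.003], [-0.177, 0.984, -0.002], [-0.002, -0.003, -1.0]]
wrist_force: [-1.6, 1.4, 0.6]
width: 0.147
```

arm_command:
  targets:
    - [0,0,0,0,0,0]
    - [0,0,0,0,0,0]
    - [0,0,0,0,0,0]
  newtons: 40

```text
clock: 9.82
tool_pos: [0.501, -0.3537, -0.0117]
eef_rot: [[-0.984, -0.177, 0.002], [-0.177, 0.984, -0.002], [-0.002, -0.002, -1.0]]
wrist_force: [-0.8, -0.4, 1.8]
width: 0.144
```

```bash
python3 go.py .5016 -.3542 -.014 100
```

```text
t 9.82 pos [ 0.501  -0.3537 -0.0117] yaw 100.17 tilt [ 0.0024 -0.0019] F [-0.8 -0.4  1.8] M [0.11 0.17 0.12] w 13.5
shift now-axes [-0.01  -0.011  0.047] turn [-0.022  0.019  0.028]
shift target-axes [-0.01  -0.011  0.047] q6 [-0.76  0.48  1.58  0.    1.07 -2.5 ]
```

Gripped: 13.5 mm on the 14 mm slab. Lifting.

arm_command:
  targets:
    - [0,0,-0.2,0,0,0]
    - [0,0,-0.5,0,0,0]
    - [0,0,-0.6,0,0,0]
    - [0,0,-0.6,0,0,0]
    - [0,0,0,0,0,0]

```text
clock: 10.45
tool_pos: [0.503, -0.3551, 0.0863]
eef_rot: [[-0.984, -0.176, 0.008], [-0.177, 0.984, -0.006], [-0.006, -0.008, -1.0]]
wrist_force: [0.0, -0.3, -2.1]
width: 0.149
```

```bash
python3 go.py .579 -.086 .08 89.3;python3 -c "
from h import *
a=shot('top','top7');b=shot('side','side7')
t=cv2.imread('pics/top7.png');s=cv2.imread('pics/side7.png')
f=lambda a:cv2.resize(a,(400,400),interpolation=cv2.INTER_CUBIC)
cv2.imwrite('pics/m11.png',np.hstack([f(t[150:250,330:430]),f(s[200:300,200:300])]))"
```

```text
t 10.45 pos [ 0.503  -0.3551  0.0863] yaw 100.16 tilt [ 0.0076 -0.0064] F [ 0.  -0.3 -2.1] M [-0.09 -0.03  0.03] w 14.0
shift now-axes [-2.446  5.031  0.103] turn [-0.067  0.067  1.811]
shift target-axes [-1.455  5.401  0.126] q6 [-0.76  0.36  1.53  0.    1.24 -2.5 ]
```

View pics/m11.png

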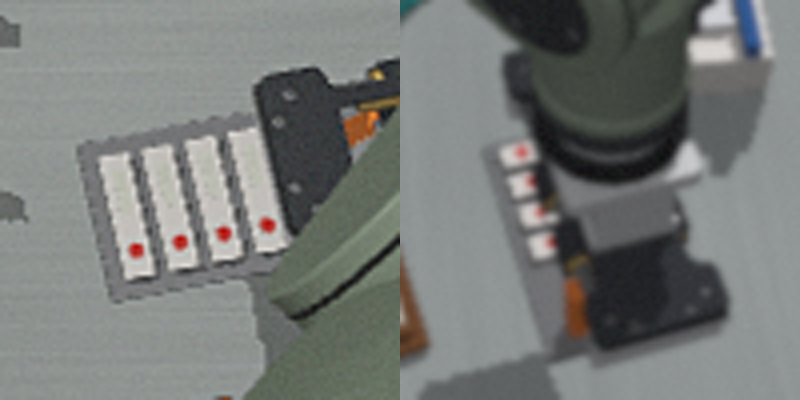

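arm_command:
  targets:
    - [-0.4,0.8,0,0,0,0.36]
    - [-0.4,1,0,0,0,0.36]
    - [-0.3,1,0,0,0,0.36]
    - [-0.3,1,0,0,0,0.36]
    - [-0.3,1,0,0,0,0.36]

```text
clock: 11.18
tool_pos: [0.5597, -0.1034, 0.0803]
eef_rot: [[-1.0, 0.013, -0.002], [0.013, 1.0, -0.0], [0.002, -0.0, -1.0]]
wrist_force: [1.1, -0.3, -1.3]
width: 0.148
```

arm_command:
  targets:
    - [0,0.2,0,0,0,0]
    - [0,0,0,0,0,0]
    - [0,0,0,0,0,0]

```text
clock: 11.55
tool_pos: [0.5609, -0.0969, 0.082]
eef_rot: [[-1.0, 0.012, 0.001], [0.012, 1.0, -0.002], [-0.001, -0.002, -1.0]]
wrist_force: [0.8, -0.1, -2.1]
width: 0.145
```

```bash
python3 go.py .579 -.086 .08 89.3;python3 -c "
from h import *
a=shot('top','top8');b=shot('side','side8')
t=cv2.imread('pics/top8.png');s=cv2.imread('pics/side8.png')
f=lambda a:cv2.resize(a,(400,400),interpolation=cv2.INTER_CUBIC)
cv2.imwrite('pics/m12.png',np.hstack([f(t[110:210,220:320]),f(s[130:230,210:310])]))"
```

```text
t 11.55 pos [ 0.5609 -0.0969  0.082 ] yaw 89.3 tilt [ 0.001  -0.0019] F [ 0.8 -0.1 -2.1] M [-0.11 -0.03  0.03] w 13.7
shift now-axes [-0.359  0.222  0.041] turn [-0.018  0.009 -0.   ]
shift target-axes [-0.359  0.222  0.041] q6 [-0.32  0.28  1.64 -0.    1.21 -1.88]
```

View pics/m12.png

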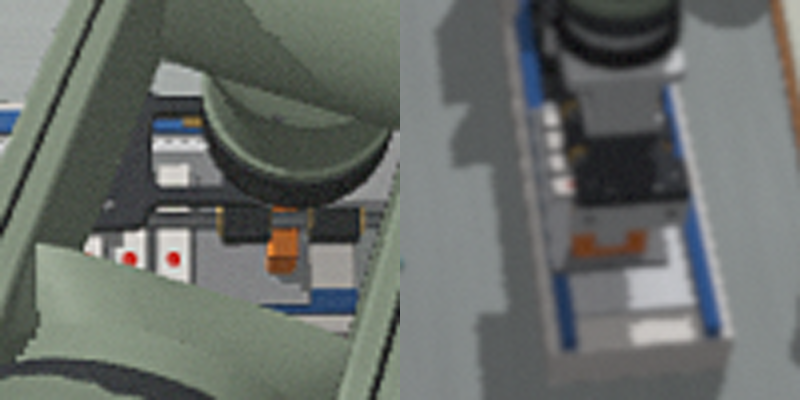

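arm_command:
  targets:
    - [-0.36,0.22,0.1,0,0,0]
    - [0,0,0.2,0,0,0]
    - [0,0,0.2,0,0,0]
    - [0,0,0,0,0,0]
    - [0,0,0,0,0,0]

```text
clock: 12.28
tool_pos: [0.5795, -0.0852, 0.0577]
eef_rot: [[-1.0, 0.012, 0.002], [0.012, 1.0, -0.002], [-0.002, -0.002, -1.0]]
wrist_force: [0.4, 0.1, -2.8]
width: 0.145
```

```bash
python3 go.py .579 -.086 .0383 89.3;python3 -c "
from h import *
a=shot('top','top9');b=shot('side','side9')
t=cv2.imread('pics/top9.png');s=cv2.imread('pics/side9.png')
f=lambda a:cv2.resize(a,(400,400),interpolation=cv2.INTER_CUBIC)
cv2.imwrite('pics/m13.png',np.hstack([f(t[110:210,220:320]),f(s[130:230,210:310])]))"
```

```text
t 12.28 pos [ 0.5795 -0.0852  0.0577] yaw 89.34 tilt [ 0.002  -0.0017] F [ 0.4  0.1 -2.8] M [-0.14 -0.   -0.03] w 13.6
shift now-axes [ 0.01  -0.015  0.389] turn [-0.016  0.019  0.006]
shift target-axes [ 0.009 -0.016  0.389] q6 [-0.29  0.34  1.62 -0.    1.18 -1.85]
```

View pics/m13.png

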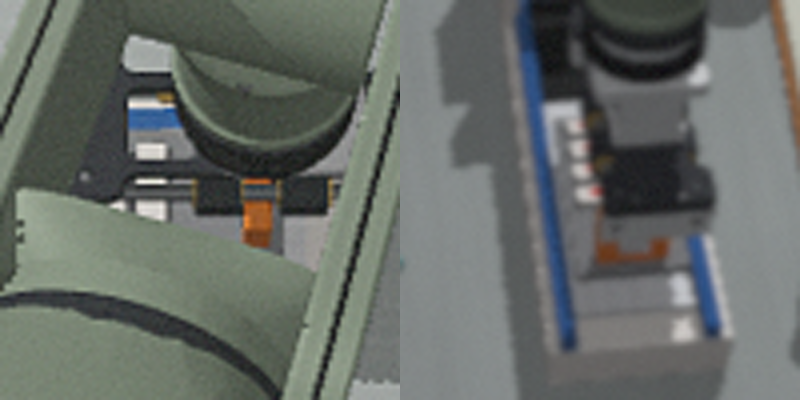

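```bash
python3 - <<'E'
from h import *
from fit import load
from fit import pose
S=load("side9");T=load("top9")
o=env.get_obs();p=np.array(o["tool_pos"]);yaw=np.radians(89.34);ub=p[2]+.0117
c=p[:2]+.06*np.array([np.cos(yaw),np.sin(yaw)]);C=[c[0],c[1],yaw]
gs=[]
for im,n,c0 in((T,"top9",(225,115)),(S,"side9",(225,130))):
    K=5.0;g=cv2.resize(cv2.imread(f"pics/{n}.png")[c0[1]:c0[1]+110,c0[0]:c0[0]+80],None,fx=K,fy=K,interpolation=2)
    q=lambda P:tuple(int(v) for v in ((proj(im,P)-c0)*K+2))
    for zz in(0,.008):
        cv2.polylines(g,[np.array([q(P) for P in pose(C,ub,[(a*.075,b*.04,zz) for a,b in((1,1),(1,-1),(-1,-1),(-1,1))])])],True,(0,255,255),1)
    cv2.polylines(g,[np.array([q(P) for P in pose(C,ub,[(a,b*.025,.053) for a,b in((-.053,1),(-.053,-1),(-.067,-1),(-.067,1))])])],True,(255,0,255),1)
    for b in(-.044,.044): # rails
        L=[q(P) for P in pose([.5785,-.14,np.radians(89.25)],.058,[(0,b,0),(.36,b,0)])];cv2.line(g,L[0],L[1],(0,255,0),1)
    gs.append(g)
cv2.imwrite("pics/m14.png",np.hstack(gs))
E
```

```text
(no output)
```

View pics/m14.png

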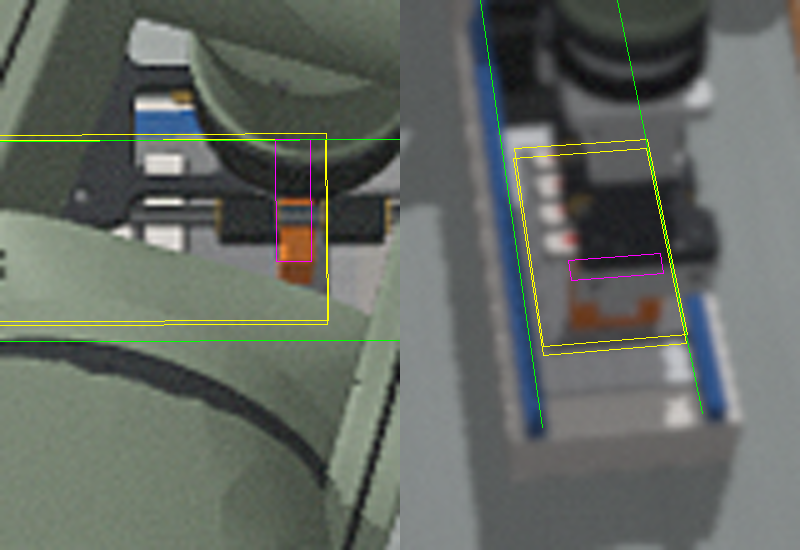

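Overlay: the predicted plate and handle outlines agree with the image, and the plate is centred between the rails. Lowering to the deck by feel.

arm_command:
  targets:
    - [0,0,0.15,0,0,0]
    - [0,0,0.1,0,0,0]
    - [0,0,0,0,0,0]
    - [0,0,0,0,0,0]

```text
clock: 12.88
tool_pos: [0.5799, -0.0849, 0.0453]
eef_rot: [[-1.0, 0.011, 0.002], [0.011, 1.0, -0.002], [-0.002, -0.002, -1.0]]
wrist_force: [0.3, 0.4, -2.5]
width: 0.148
```

arm_command:
  targets:
    - [0,0,0.05,0,0,0]
    - [0,0,0,0,0,0]

```text
clock: 13.12
tool_pos: [0.5797, -0.0849, 0.0427]
eef_rot: [[-1.0, 0.011, 0.002], [0.011, 1.0, -0.002], [-0.002, -0.002, -1.0]]
wrist_force: [0.3, -0.2, -2.4]
width: 0.148
```

arm_command:
  targets:
    - [0,0,0.04,0,0,0]
    - [0,0,0,0,0,0]

```text
clock: 13.38
tool_pos: [0.5797, -0.0849, 0.0407]
eef_rot: [[-1.0, 0.011, 0.002], [0.011, 1.0, -0.002], [-0.002, -0.002, -1.0]]
wrist_force: [-0.1, -0.3, -2.9]
width: 0.145
```

```bash
python3 go.py .579 -.086 .0383 89.3
```

```text
t 13.38 pos [ 0.5797 -0.0849  0.0407] yaw 89.36 tilt [ 0.002  -0.0016] F [-0.1 -0.3 -2.9] M [-0.07  0.04  0.04] w 13.6
shift now-axes [ 0.014 -0.022  0.048] turn [-0.015  0.019  0.01 ]
shift target-axes [ 0.013 -0.022  0.048] q6 [-0.29  0.36  1.63 -0.    1.14 -1.85]
```

arm_command:
  targets:
    - [0,0,0.04,0,0,0]
    - [0,0,0,0,0,0]

```text
clock: 13.62
tool_pos: [0.5797, -0.0849, 0.0387]
eef_rot: [[-1.0, 0.011, 0.002], [0.011, 1.0, -0.002], [-0.002, -0.002, -1.0]]
wrist_force: [0.6, 0.5, -2.1]
width: 0.145
```

arm_command:
  targets:
    - [0,0,0.03,0,0,0]
    - [0,0,0,0,0,0]

```text
clock: 13.88
tool_pos: [0.58, -0.085, 0.0383]
eef_rot: [[-1.0, 0.011, 0.003], [0.011, 1.0, -0.002], [-0.003, -0.002, -1.0]]
wrist_force: [-3.0, 0.3, 3.0]
width: 0.149
```

```bash
python3 go.py .579 -.086 .0383 89.3
```

```text
t 13.88 pos [ 0.58   -0.085   0.0383] yaw 89.36 tilt [ 0.0026 -0.0017] F [-3.   0.3  3. ] M [0.23 0.54 0.03] w 14.0
shift now-axes [ 0.021 -0.019  0.   ] turn [-0.016  0.025  0.011]
shift target-axes [ 0.021 -0.019  0.   ] q6 [-0.29  0.37  1.63 -0.    1.14 -1.85]
```

Deck contact came at the predicted height, with +5 N. Sliding along the deck under light contact.

arm_command:
  targets:
    - [0,0.15,0,0,0,0]
    - [0,0.2,0,0,0,0]
    - [0,0.2,0,0,0,0]
    - [0,0.2,0,0,0,0]
    - [0,0.2,0,0,0,0]

```text
clock: 14.5
tool_pos: [0.5815, -0.0375, 0.0383]
eef_rot: [[-1.0, 0.011, 0.005], [0.011, 1.0, -0.003], [-0.005, -0.003, -1.0]]
wrist_force: [-0.2, -6.6, 5.8]
width: 0.143
```

```bash
python3 go.py .582 .1085 .0383 89.3
```

```text
t 14.5 pos [ 0.5815 -0.0375  0.0383] yaw 89.39 tilt [ 0.0046 -0.0034] F [-0.2 -6.6  5.8] M [-0.59  0.19  0.12] w 13.4
shift now-axes [ 0.021  2.921 -0.009] turn [-0.032  0.045  0.016]
shift target-axes [0.026 2.921 0.   ] q6 [-0.21  0.36  1.64 -0.    1.13 -1.77]
```

arm_command:
  targets:
    - [0.02,0.2,-0.01,0,0,0]
    - [0,0.2,0,0,0,0]
    - [0,0.2,0,0,0,0]
    - [0,0.2,0,0,0,0]

```text
clock: 15.0
tool_pos: [0.5804, 0.0027, 0.0384]
eef_rot: [[-1.0, 0.011, 0.003], [0.011, 1.0, -0.003], [-0.004, -0.003, -1.0]]
wrist_force: [-0.4, -5.8, 5.5]
width: 0.147
```

```bash
python3 go.py .582 .1085 .0383 89.3;python3 -c "
from h import *
a=shot('top','top10');b=shot('side','side10')
t=cv2.imread('pics/top10.png');s=cv2.imread('pics/side10.png')
f=lambda a:cv2.resize(a,(400,400),interpolation=cv2.INTER_CUBIC)
cv2.imwrite('pics/m15.png',np.hstack([f(t[110:210,170:270]),f(s[120:220,210:310])]))"
```

```text
t 15.0 pos [0.5804 0.0027 0.0384] yaw 89.38 tilt [ 0.0035 -0.0028] F [-0.4 -5.8  5.5] M [-0.61  0.17  0.01] w 13.8
shift now-axes [-0.01   2.116 -0.005] turn [-0.027  0.034  0.013]
shift target-axes [-7.000e-03  2.117e+00  1.000e-03] q6 [-0.14  0.36  1.65 -0.    1.13 -1.7 ]
```

View pics/m15.png

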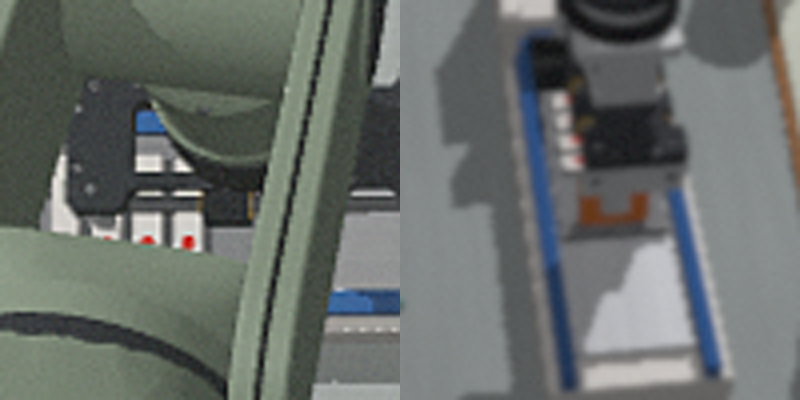

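arm_command:
  targets:
    - [0,0.2,-0.01,0,0,0]
    - [0,0.2,0,0,0,0]
    - [0,0.2,0,0,0,0]
    - [0,0.2,0,0,0,0]
    - [0,0.2,0,0,0,0]

```text
clock: 15.72
tool_pos: [0.5804, 0.0527, 0.0384]
eef_rot: [[-1.0, 0.01, 0.003], [0.01, 1.0, -0.003], [-0.003, -0.003, -1.0]]
wrist_force: [0.1, -4.5, 5.0]
width: 0.145
```

arm_command:
  targets:
    - [-0.01,0.1,0,0,0,0]
    - [0,0.1,0,0,0,0]
    - [0,0.1,0,0,0,0]

```text
clock: 16.1
tool_pos: [0.5811, 0.0674, 0.0384]
eef_rot: [[-1.0, 0.01, 0.003], [0.01, 1.0, -0.004], [-0.003, -0.004, -1.0]]
wrist_force: [0.5, -4.9, 5.6]
width: 0.143
```

```bash
python3 go.py .582 .1085 .0383 89.3
```

```text
t 16.1 pos [0.5811 0.0674 0.0384] yaw 89.4 tilt [ 0.0026 -0.0035] F [ 0.5 -4.9  5.6] M [-0.97  0.03 -0.  ] w 13.4
shift now-axes [-0.01   0.822 -0.   ] turn [-0.034  0.025  0.017]
shift target-axes [-0.008  0.822  0.002] q6 [-0.03  0.37  1.63 -0.    1.14 -1.59]
```

arm_command:
  targets:
    - [0,0.08,0,0,0,0]
    - [0,0.08,0,0,0,0]
    - [0,0.04,0,0,0,0]

```text
clock: 16.48
tool_pos: [0.5813, 0.0779, 0.0383]
eef_rot: [[-1.0, 0.01, 0.003], [0.01, 1.0, -0.002], [-0.003, -0.002, -1.0]]
wrist_force: [0.2, -2.0, 5.6]
width: 0.143
```

arm_command:
  targets:
    - [0,0.06,0,0,0,0]
    - [0,0.06,0,0,0,0]
    - [0,0.03,0,0,0,0]

```text
clock: 16.85
tool_pos: [0.5813, 0.0847, 0.0383]
eef_rot: [[-1.0, 0.01, 0.002], [0.01, 1.0, -0.004], [-0.003, -0.003, -1.0]]
wrist_force: [-0.7, -5.5, 6.8]
width: 0.146
```

arm_command:
  targets:
    - [0,0.06,0,0,0,0]
    - [0,0.06,0,0,0,0]
    - [0,0.03,0,0,0,0]

```text
clock: 17.23
tool_pos: [0.5813, 0.0921, 0.0383]
eef_rot: [[-1.0, 0.01, 0.002], [0.01, 1.0, -0.004], [-0.002, -0.004, -1.0]]
wrist_force: [0.2, -5.2, 6.3]
width: 0.145
```

arm_command:
  targets:
    - [0,0.04,0,0,0,0]
    - [0,0.04,0,0,0,0]
    - [0,0,0,0,0,0]

```text
clock: 17.6
tool_pos: [0.5813, 0.0963, 0.0383]
eef_rot: [[-1.0, 0.01, 0.002], [0.01, 1.0, -0.003], [-0.002, -0.003, -1.0]]
wrist_force: [0.0, -4.5, 5.7]
width: 0.148
```

arm_command:
  targets:
    - [0,0.04,0,0,0,0]
    - [0,0.02,0,0,0,0]
    - [0,0,0,0,0,0]

```text
clock: 17.98
tool_pos: [0.5813, 0.0991, 0.0382]
eef_rot: [[-1.0, 0.01, 0.002], [0.01, 1.0, -0.004], [-0.002, -0.004, -1.0]]
wrist_force: [0.6, -5.4, 5.0]
width: 0.146
```

```bash
python3 go.py .582 .1085 .0383 89.3
```

```text
t 17.98 pos [0.5813 0.0991 0.0382] yaw 89.41 tilt [ 0.0022 -0.0036] F [ 0.6 -5.4  5. ] M [-1.39  0.01 -0.03] w 13.7
shift now-axes [-0.012  0.187 -0.002] turn [-0.034  0.022  0.018]
shift target-axes [-0.012  0.187 -0.001] q6 [ 0.02  0.37  1.62 -0.    1.14 -1.53]
```

arm_command:
  targets:
    - [0,0.04,0,0,0,0]
    - [0,0,0,0,0,0]

```text
clock: 18.23
tool_pos: [0.5813, 0.1012, 0.0383]
eef_rot: [[-1.0, 0.01, 0.002], [0.01, 1.0, -0.003], [-0.002, -0.003, -1.0]]
wrist_force: [-0.7, -5.1, 5.2]
width: 0.145
```

arm_command:
  targets:
    - [0,0.04,0,0,0,0]
    - [0,0,0,0,0,0]

```text
clock: 18.48
tool_pos: [0.5813, 0.1032, 0.0382]
eef_rot: [[-1.0, 0.01, 0.002], [0.01, 1.0, -0.003], [-0.002, -0.003, -1.0]]
wrist_force: [-0.0, -5.0, 5.9]
width: 0.147
```

arm_command:
  targets:
    - [0,0.04,0,0,0,0]
    - [0,0,0,0,0,0]

```text
clock: 18.73
tool_pos: [0.5813, 0.1053, 0.0381]
eef_rot: [[-1.0, 0.01, 0.002], [0.01, 1.0, -0.003], [-0.002, -0.003, -1.0]]
wrist_force: [0.2, -4.4, 5.9]
width: 0.143
```

arm_command:
  targets:
    - [0,0.03,0,0,0,0]
    - [0,0,0,0,0,0]

```text
clock: 18.98
tool_pos: [0.579, 0.1086, 0.036]
eef_rot: [[-1.0, 0.011, -0.002], [0.011, 1.0, 0.0], [0.002, 0.0, -1.0]]
wrist_force: [-0.2, -0.2, -3.2]
width: 0.148
```

arm_command:
  targets:
    - [0,0.03,0,0,0,0]
    - [0,0,0,0,0,0]

```text
clock: 19.23
tool_pos: [0.5802, 0.1089, 0.0369]
eef_rot: [[-1.0, 0.011, -0.0], [0.011, 1.0, -0.002], [0.0, -0.002, -1.0]]
wrist_force: [-0.8, -0.5, -2.8]
width: 0.146
```

```bash
python3 go.py .582 .1085 .0383 89.3
```

```text
t 19.23 pos [0.5802 0.1089 0.0369] yaw 89.39 tilt [-0.0002 -0.0015] F [-0.8 -0.5 -2.8] M [-0.31  0.08  0.07] w 13.7
shift now-axes [-0.035 -0.009 -0.027] turn [-0.014 -0.002  0.015]
shift target-axes [-0.035 -0.009 -0.027] q6 [ 0.04  0.38  1.62 -0.    1.14 -1.52]
```

The carrier came off the deck edge at y≈0.107 (support lost, full weight hanging). Lowering into the pocket.

arm_command:
  targets:
    - [0,0,0.04,0,0,0]
    - [0,0,0,0,0,0]

```text
clock: 19.48
tool_pos: [0.5815, 0.1088, 0.0358]
eef_rot: [[-1.0, 0.011, 0.002], [0.011, 1.0, -0.001], [-0.002, -0.001, -1.0]]
wrist_force: [0.6, 0.5, -2.7]
width: 0.146
```

arm_command:
  targets:
    - [0,0,0.03,0,0,0]
    - [0,0,0,0,0,0]

```text
clock: 19.73
tool_pos: [0.5815, 0.1086, 0.0345]
eef_rot: [[-1.0, 0.011, 0.002], [0.011, 1.0, -0.002], [-0.002, -0.002, -1.0]]
wrist_force: [-0.1, 0.4, -2.3]
width: 0.144
```

arm_command:
  targets:
    - [0,0,0.03,0,0,0]
    - [0,0,0,0,0,0]

```text
clock: 19.98
tool_pos: [0.5814, 0.1085, 0.0329]
eef_rot: [[-1.0, 0.011, 0.002], [0.011, 1.0, -0.002], [-0.002, -0.002, -1.0]]
wrist_force: [-1.3, -0.8, -2.6]
width: 0.144
```

```bash
python3 go.py .582 .1085 .0323 89.3
```

```text
t 19.98 pos [0.5814 0.1085 0.0329] yaw 89.36 tilt [ 0.0021 -0.0017] F [-1.3 -0.8 -2.6] M [-0.16  0.   -0.02] w 13.6
shift now-axes [-0.012 -0.     0.012] turn [-0.016  0.02   0.01 ]
shift target-axes [-0.012 -0.     0.012] q6 [ 0.04  0.38  1.62 -0.    1.13 -1.52]
```

arm_command:
  targets:
    - [0,0,0.02,0,0,0]
    - [0,0,0,0,0,0]

```text
clock: 20.23
tool_pos: [0.5818, 0.1085, 0.0324]
eef_rot: [[-1.0, 0.011, 0.003], [0.011, 1.0, -0.002], [-0.003, -0.002, -1.0]]
wrist_force: [-0.6, 0.3, -0.7]
width: 0.149
```

arm_command:
  targets:
    - [0,0,0.02,0,0,0]
    - [0,0,0,0,0,0]

```text
clock: 20.48
tool_pos: [0.5819, 0.1085, 0.0323]
eef_rot: [[-1.0, 0.011, 0.003], [0.011, 1.0, -0.002], [-0.003, -0.002, -1.0]]
wrist_force: [-3.4, -0.8, 5.3]
width: 0.149
```

```bash
python3 go.py .582 .1085 .0323 89.3
```

```text
t 20.48 pos [0.5819 0.1085 0.0323] yaw 89.36 tilt [ 0.003  -0.0016] F [-3.4 -0.8  5.3] M [0.05 0.58 0.05] w 14.0
shift now-axes [-0.002 -0.     0.001] turn [-0.015  0.028  0.011]
shift target-axes [-0.002 -0.     0.001] q6 [ 0.04  0.39  1.62 -0.    1.13 -1.52]
```

Floor contact came at exactly 6 mm below deck level. Releasing and rising.

arm_command:
  targets:
    - [0,0,0,0,0,0]
    - [0,0,0,0,0,0]
    - [0,0,0,0,0,0]
    - [0,0,0,0,0,0]
  grip: 40

```text
clock: 20.98
tool_pos: [0.5815, 0.1086, 0.0309]
eef_rot: [[-1.0, 0.011, 0.002], [0.011, 1.0, -0.002], [-0.002, -0.002, -1.0]]
wrist_force: [-0.1, -0.4, 0.7]
width: 0.424
```

```bash
python3 go.py .582 .1085 .0323 89.3
```

```text
t 20.98 pos [0.5815 0.1086 0.0309] yaw 89.36 tilt [ 0.0023 -0.0017] F [-0.1 -0.4  0.7] M [-0.02 -0.02  0.02] w 39.8
shift now-axes [-0.009 -0.001 -0.028] turn [-0.016  0.023  0.011]
shift target-axes [-0.009 -0.001 -0.028] q6 [ 0.04  0.39  1.62 -0.    1.13 -1.52]
```

arm_command:
  targets:
    - [0,0,-0.3,0,0,0]
    - [0,0,-0.6,0,0,0]
    - [0,0,-0.8,0,0,0]
    - [0,0,-0.8,0,0,0]
    - [0,0,-0.5,0,0,0]

```text
clock: 21.6
tool_pos: [0.5827, 0.1089, 0.1851]
eef_rot: [[-1.0, 0.011, 0.007], [0.011, 1.0, -0.001], [-0.007, -0.001, -1.0]]
wrist_force: [0.4, -0.1, -0.7]
width: 0.425
```

arm_command:
  targets:
    - [0.6,-0.9,0,0,0,0]
    - [0.6,-0.9,0,0,0,0]
    - [0.6,-0.9,0,0,0,0]
    - [0.6,-0.9,0,0,0,0]
    - [0.3,-0.9,0,0,0,0]

```text
clock: 22.22
tool_pos: [0.4427, -0.1159, 0.1824]
eef_rot: [[-1.0, 0.011, 0.004], [0.011, 1.0, -0.003], [-0.004, -0.003, -1.0]]
wrist_force: [-0.5, -0.2, -0.9]
width: 0.427
```

arm_command:
  targets:
    - [0,-1,0,0,0,0]
    - [0,-1,0,0,0,0]
    - [0,-1,0,0,0,0]
    - [0,-0.5,0,0,0,0]
    - [0,0,0,0,0,0]

```text
clock: 22.85
tool_pos: [0.4418, -0.2907, 0.1819]
eef_rot: [[-1.0, 0.013, 0.003], [0.013, 1.0, -0.002], [-0.003, -0.002, -1.0]]
wrist_force: [0.3, 0.4, -0.7]
width: 0.427
```

```bash
python3 -c "
from h import *
a=shot('top','top11');b=shot('side','side11')
t=cv2.imread('pics/top11.png');s=cv2.imread('pics/side11.png')
f=lambda a:cv2.resize(a,(400,400),interpolation=cv2.INTER_CUBIC)
cv2.imwrite('pics/m16.png',np.hstack([cv2.resize(t[110:210,60:320],(500,192)).repeat(2,0)[:384] if 0 else f(t[100:220,110:230]),f(s[80:180,210:310])]))"
```

```text
(no output)
```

View pics/m16.png

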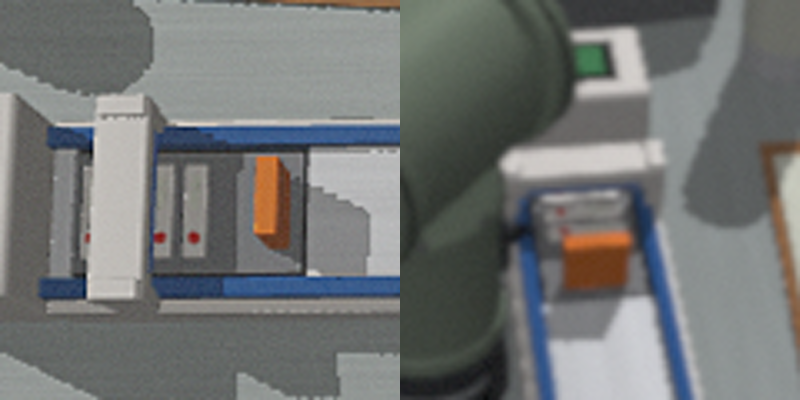

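View pics/top11.png

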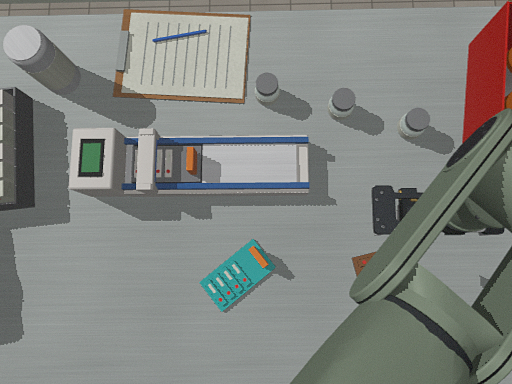

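```bash
python3 - <<'E'
from fit import *
T=load("top11");S=load("side11")
t=lambda x,y:(110+x*.3,100+y*.3); s=lambda x,y:(210+(x-400)/4,80+y/4)
obs=[(T,t(256,157),(-.053,-.025,.053)),(T,t(277,157),(-.067,-.025,.053)),(T,t(256,233),(-.053,.025,.053)),(T,t(277,233),(-.067,.025,.053)),(T,t(304,273),(-.075,.04,.008)),(T,t(304,152),(-.075,-.04,.008)),
(S,s(563,237),(-.067,.025,.053)),(S,s(632,233),(-.067,-.025,.053)),(S,s(567,290),(-.067,.025,.008)),(S,s(626,288),(-.067,-.025,.008))]
f=lambda p:np.concatenate([proj(v,pose(p[:3],p[3],l)[0])-np.array(px) for v,px,l in obs])
r=least_squares(f,[.58,.168,1.56,.044]);print(r.x,np.round(r.fun,1))
o=env.get_obs();print(o["clock"],o["wrist_force"])
E
```

```text
[0.57957536 0.16419714 1.58120989 0.05316585] [-0.2 -0.9  0.3 -1.1 -0.4  0.3  0.2  0.1 -0.2 -0.6 -0.  -0.8 -0.6  2.
 -1.3  1.6 -1.8 -0.6 -0.5 -1.5]
22.95 [ 0.0590083  -0.30153473  0.72331481]
```

```bash
python3 - <<'E'
from fit import *
gs=[]
for tag,c0,w,h in(("top11",(140,125),70,80),("side11",(235,110),70,60)):
    im=load(tag);K=5.7;base=cv2.resize(cv2.imread(f"pics/{tag}.png")[c0[1]:c0[1]+h,c0[0]:c0[0]+w],None,fx=K,fy=K,interpolation=2)
    for C,z in (([.5824,.1685,np.radians(89.3)],.044),):
        g=base.copy();q=lambda P:tuple(int(v) for v in ((proj(im,P)-c0+.5)*K))
        for bx in ([(a*.075,b*.04,.008) for a,b in((1,1),(1,-1),(-1,-1),(-1,1))],[(a,b*.025,.053) for a,b in((-.053,1),(-.053,-1),(-.067,-1),(-.067,1))],[(-.067,b*.025,c) for b,c in((1,.008),(-1,.008),(-1,.053),(1,.053))]):
            cv2.polylines(g,[np.array([q(P) for P in pose(C,z,bx)])],True,(0,255,255),1)
        gs.append(cv2.copyMakeBorder(g,0,456-g.shape[0],0,0,0))
cv2.imwrite("pics/m17.png",np.hstack(gs))
E
```

```text
(no output)
```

View pics/m17.png

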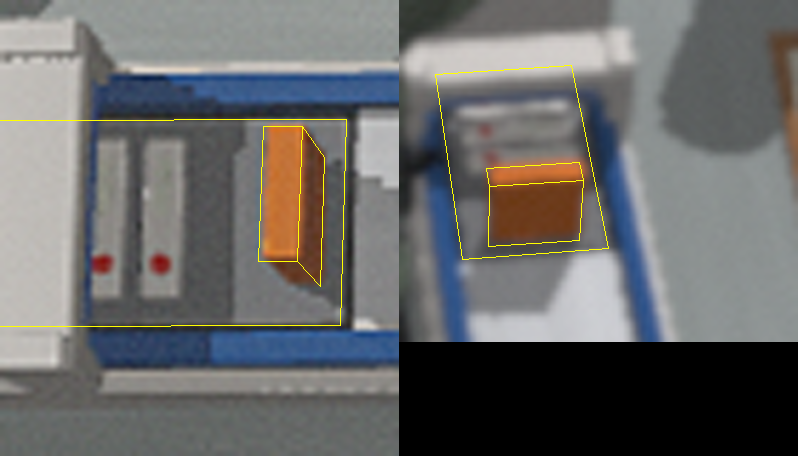

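The overlay for a seated, level carrier (underside at 44 mm) fits both views. Handing in.

```bash
python3 -c "
from workcell import env
print(env.hand_in())"
```

```text
the job is handed in; nothing more can be done
None
```

The grey carrier is in the reader's pocket, released, and the job is handed in at about 23 s.

**What I did:** I gripped the carrier by its orange handle and set it on the open end of the deck between the rails. I then slid it under the scan bar with about 5–7 N of contact until its rear edge came off the deck. Finally I lowered it to the pocket floor, let go and moved the arm clear.

**Checks that agreed:**
- **Height:** the pocket floor was felt exactly 6 mm below the deck.
- **Position:** an outline of the carrier lying level in the pocket (underside at 44 mm) fits both final pictures. The top view shows a thin black gap behind its rear edge.
- **Forces:** no force reading went above about 9 N.
- **Surroundings:** the jars and the turquoise look-alike look unmoved. The arm partly hides the brown one in the last picture, but I never reached for it.

**Checks that failed or disagreed:**
- **First grasp missed:** the real fingertips were about 34 mm higher than the reported tool position. I worked out the offset from the pictures and allowed for it; the second grasp closed on the handle at 13.5 mm.
- **One rough fit disagreed:** a quick fit from hand-picked points in the last pictures put the carrier's underside at 53 mm, with errors of up to 2 pixels. I trusted the felt contact heights and the outline check instead.

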